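# Open the blast-air needle valve by one and a half true turns

## Task

Open the burner's closed blast-air needle valve by one and a half turns of its screw: turn the handwheel by its crank grip anticlockwise (seen from above), and count the one and a half turns only from where the wheel's slack is taken up and the load comes on, without overshooting. Then let go of the wheel and swing the steel brake lever fully over to its stop, so that its shoe bears on the wheel rim. Hold grip and knob lightly, do not force anything, and leave the things around the valve where they are.

Things in the scene. Friction and masses are not known exactly. Their poses are not given: they have to be found in the camera images.
- valve: Brass valve bolted upright to the bench; origin at the centre of its underside on the bench, z up along the wheel axis. A pipe (32 mm thick, up to 69 mm high) leaves towards +x and enters the bench 120 mm from the axis. On its -y side, 115 mm from the axis, a grey post 28 mm thick and 124 mm high carries the brake lever.
- wheel_hub (a point): Centre of the grey iron handwheel on the valve's axis, 130 mm above the bench. Rim: 134 mm across outside, bar 14 mm thick, four spokes. Anticlockwise from above opens. The wheel first turns almost freely (under 1 N at the grip) through 60 to 300 degrees of slack, unknown at the start, until its dog catches the screw; from then on both turn together.
- stem (a joint): Rise in m of the valve stem, a steel rod 10 mm across that stands 32 mm above the wheel's middle; 0 = closed (start). Fine thread, 0.5 mm a turn: one and a half turns are 0.00075, lost in the noise of this reading. The screw resists with a steady 0.65 N m (about 11 N at the grip), which comes on abruptly, and stays where left. Turning back runs through 300 degrees of slack before it moves the screw.
- crank_mid (a point): Middle of the crank grip on the wheel rim: upright black cylinder, 18 mm across, 48 mm tall (139 to 187 mm above the bench; this point at 164 mm), 60 mm from the wheel axis. Plastic: hold it with no more than 30 N. It spins freely on its own pin: no need to turn the hand while taking it round. Its direction from the valve's axis tells the wheel's angle.
- brake (a joint): Angle (rad) of the steel brake lever on its vertical pivot at (0, -115) mm in the valve's frame. 0 = off (start): it points to the valve's -y, straight away from the wheel. 1.57 = on, at its stop: it points to the valve's -x. It turns clockwise seen from above with 3 to 4 N at its knob and stays where it is left.
- brake_knob (a point): Middle of the upright steel knob at the end of the brake lever: a cylinder 16 mm across, standing 133 to 173 mm above the bench (this point at 153 mm), 55 mm from the lever's pivot, fixed to the lever. Hold it with no more than 30 N.
- bauble: Bystander: green glass ball, 54 mm across, on a cork ring 68 mm across, 75 mm tall in all. Origin at the centre of its underside.
- tin: Bystander: small round tin, 68 mm across, 40 mm tall. Origin at the centre of its underside.
- mould: Bystander: wooden block mould, 70 x 50 x 43 mm. Origin at the centre of its underside.

How it is judged:
By the outcome, as a careful person would: the job done as asked, in the order asked, and still so for the second after the job is handed in, with the robot touching nothing.
It also fails if it takes over 72 s, if anything falls off the work surface, if the arm or the gripper's body presses on something with over 40 N, if the wrist force passes 120 N, or if a joint passes its speed limit or range.

## Robot

A 6-joint arm with a two-finger parallel gripper is mounted at the origin on the work surface. World frame = base frame: x ahead of the robot, y to its left, z up, the work surface at z = 0. Lengths are in mm, angles in rad, forces in N, time in s.
With the tool pointing down it reaches from about 300 to 875 mm from the base axis. Payload 6.4 kg.
Tool frame: the origin (TCP) lies at the very end of the fingers, on their centre line; the grasp point (between the pads) lies 19 mm behind it; z points along the fingers, x is the direction in which the jaws open and shut, and the axes are right-handed (so a half turn about z gives the same grasp; the last joint's range is limited). The gripper opens to 88 mm and grips with 3 to 60 N. Pads are 18 mm wide; open, the fingers measure 123 mm over their backs; the gripper's body (75 mm by 187 mm) begins 45 mm behind the grasp point.
Start: joints at [-1.415, 0.181, 1.607, -0, 1.354, -0.206], TCP at [203.543, -537.784, 238.714] pointing down, gripper open.
Joint ranges: [-2.99, 2.99], [-0.89, 2.07], [0.3, 2.58], [-1.14, 4.28], [0, 2.63], [-3.12, 3.12]. Speed limits (rad/s): [2.57, 2.57, 3.01, 3.14, 3.14, 3.14].

## Interface

Orientations are given as a rotation vector (axis times angle).
In Python, from rig import bot gives the robot as it stands.
- The arm moves only by the tool jog_arm, never from a script. Its argument "targets" is a list that holds one entry, the list of rows, each a list of 7 numbers: the turn, a rotation vector about the tool's x, y, z in units of 180 degrees (1.0 is 180 degrees), then the shift along the tool's x, y, z in units of 20 cm (1.0 is 20 cm), then the gripper's target within -1 to 1 (shut at 1, half-way at 0, fully open at -1). In form: [[[rx, ry, rz, dx, dy, dz, grip], ...]]. A call has 1 to 5 rows; each row shifts and turns the commanded pose from where the row before left it, along the tool's axes as they then stand; what a row does not reach is not made up. A row lasts 1/10 s, in which the tool goes at most 50 mm and 8.59 degrees, less where a joint would pass 70% of its speed; a pose out of reach is approached as far as the arm can. A call with a number of a shift or a turn outside -1 to 1 is refused whole. A call with a gripper value outside its range is refused whole. The fingers move at their own pace and stop on an object; the grip force is fixed at half the most. Time passes only in rows, so rows that do not move let the fingers close. It gives the time, the measured TCP pose, the force and the opening at its end, in the units of the state.
- bot.get_state(): the state, without advancing time (a new reading comes with each control period).
- bot.read_camera(name): name is "side" or "top" or "wrist"; returns a dict with "color" (384x512x3 uint8, red, green, blue), "z_map" (384x512 float32, mm along the optical axis (not along the pixel's ray), 0 where there is no reading), "mtx" (3x3 intrinsics, pixels), "camera_from_world" (4x4, takes a point from world to camera coordinates); the wrist camera has in their place "T_tool_cam" (4x4, takes a point from camera to tool coordinates, whose origin is the TCP and whose axes are the tool frame's). Camera axes: x right, y down, z forward; pixel columns grow to the right and rows downward; lengths in mm; the calibration is good to about 2 mm. A picture is of the moment at which its call begins: read the wrist's pose just before it.
- bot.hand_in(): hands the job in, once; it reports no verdict.
The state is a dict: "clock": time; "qpos": joint angles; "qvel": joint speeds; "joint_efforts": joint torques, N m; "eef_pos": TCP position; "tool_rot": TCP orientation; "force": force on the tool from outside, world axes, zero at the start; "ft_torque": the same for the moment, N m; "finger_gap": opening from 0.0 (shut) to 1.0 (fully open).
Only numpy, scipy, OpenCV 4.12 (cv2) and the standard library are available. Lean on these libraries where they do the work, as an engineer would, in place of code of your own. Each camera call takes 0.05 s, during which the arm holds its last target.

## Working session

There is one attempt and no reset: what is moved stays moved. The work goes in short steps, Python scripts to look and compute and a tool call to move; the robot and the scene stay as the last step left them, time stands still between calls to the robot, and variables do not carry over. Pictures are saved under pics/ and viewed, and the job is handed in when it is done.

Besides the shell and the picture viewer there is one more tool, called after "Call:" by a JSON object that holds its "op" and its "data", one argument or row to a line. jog_arm: Moves the arm, as the interface text tells. Its arguments: {"type":"object","properties":{"targets":{"type":"array","items":{"type":"array","items":{"type":"array","items":{"type":"number"}}}}},"required":["targets"]}

```bash
ls; mkdir -p pics; python3 - <<'E'
from rig import bot
import cv2,numpy as np
s=bot.get_state();print(s)
for n in("side","top"):
    c=bot.read_camera(n);cv2.imwrite(f"pics/{n}0.png",c["color"][:,:,::-1]);np.savez(f"{n}0.npz",**c)
    print(n,c["mtx"].tolist(),np.round(c["camera_from_world"],3).tolist())
E
```

```text
pics
{'clock': 0.0, 'qpos': array([-1.41532024e+00,  1.81487663e-01,  1.60794198e+00,  6.73561480e-06,
        1.35380469e+00, -2.06289289e-01]), 'qvel': array([ 0.00022072, -0.0006213 ,  0.00158254, -0.00111626, -0.00204044,
       -0.00091157]), 'joint_efforts': array([-1.23702070e-03, -4.33868766e+01, -3.41848719e+01,  7.00476766e-02,
        3.84022377e-02, -1.27329199e-04]), 'eef_pos': array([ 203.45171765, -537.26426235,  237.87205927]), 'tool_rot': array([-2.58384749e+00,  1.78488925e+00,  1.76837952e-03]), 'force': array([-0.10711743,  0.25227959, -0.68141697]), 'ft_torque': array([-0.01122648, -0.00770743,  0.02091218]), 'finger_gap': 1.004184144235538}
side [[423.70468173186725, 0.0, 256.62415827051257], [0.0, 423.70468173186725, 195.58181100546724], [0.0, 0.0, 1.0]] [[0.995, -0.096, 0.002, -547.468], [-0.059, -0.62, -0.782, 182.954], [0.077, 0.779, -0.623, 855.562], [0.0, 0.0, 0.0, 1.0]]
top [[351.54231705503526, 0.0, 258.7209841500688], [0.0, 351.54231705503526, 193.7485787687084], [0.0, 0.0, 1.0]] [[-0.01, -1.0, 0.007, 81.23], [-0.995, 0.009, -0.099, 563.13], [0.099, -0.008, -0.995, 715.781], [0.0, 0.0, 0.0, 1.0]]
```

View pics/side0.png

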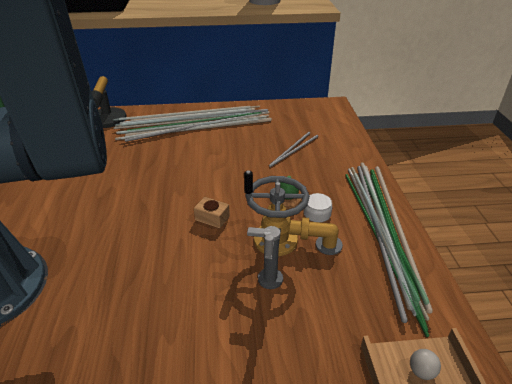

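View pics/top0.png

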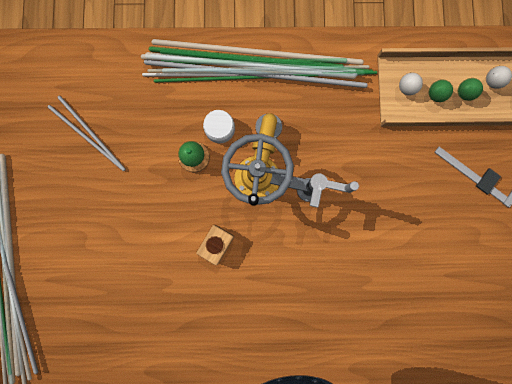

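The side view shows the valve at about (280,215). In the top view the hub is at (257,168), the black crank top at (253,199), the lever pivot at (318,183) and the knob at (354,187). Next I measure these.

```bash
cat > h.py <<'E'
import numpy as np,cv2
def ray(c,u,v,z):
    K=c["mtx"];T=c["camera_from_world"];R=T[:3,:3];o=-R.T@T[:3,3]
    d=R.T@np.linalg.inv(K)@np.array([u,v,1.]);return o+d*(z-o[2])/d[2]
def pts(c):
    z=c["z_map"];v,u=np.mgrid[0:384,0:512];K=c["mtx"];T=c["camera_from_world"]
    P=np.stack([(u-K[0,2])/K[0,0]*z,(v-K[1,2])/K[1,1]*z,z],-1)
    return (P-T[:3,3])@T[:3,:3]
def proj(c,p):
    T=c["camera_from_world"];q=c["mtx"]@(T[:3,:3]@np.array(p)+T[:3,3]);return q[:2]/q[2]
E
python3 - <<'E'
from h import *
c=dict(np.load("top0.npz"));P=pts(c);im=c["color"]
cv2.imwrite("pics/topz.png",cv2.resize(im[100:260,160:380],None,fx=3.6,fy=3.6,interpolation=cv2.INTER_NEAREST)[:,:,::-1])
Z=P[...,2]
# rim
m=(Z>122)&(Z<145);m[:,:215]=0;m[:,300:]=0;m[:130]=0;m[215:]=0
hub0=ray(c,257,168,130);r=np.hypot(P[...,0]-hub0[0],P[...,1]-hub0[1])
mm=m&(r>48)&(r<80);q=P[mm]
A=np.c_[q[:,:2]*2,np.ones(len(q))];s=np.linalg.lstsq(A,(q[:,:2]**2).sum(1),rcond=None)[0]
print("rim",hub0,s[:2],np.sqrt(s[2]+s[0]**2+s[1]**2),len(q),q[:,2].mean())
# contour-based rim
for name,(z0,z1),box in(("crank",(165,200),(235,185,275,215)),("stem",(148,175),(245,155,270,180)),("knob",(150,185),(340,175,365,198)),("post",(115,150),(300,170,340,210))):
    x0,y0,x1,y1=box;b=np.zeros_like(m);b[y0:y1,x0:x1]=1;k=b&(Z>z0)&(Z<z1)
    v,u=np.nonzero(k);print(name,k.sum(),u.mean(),v.mean(),P[k].mean(0),ray(c,u.mean(),v.mean(),{"crank":187,"stem":162,"knob":173,"post":124}[name]))
c=dict(np.load("side0.npz"));P=pts(c)
for name,(z0,z1),box in(("crank",(165,200),(235,165,262,198)),("knob",(150,185),(240,220,285,245))):
    x0,y0,x1,y1=box;b=np.zeros(P.shape[:2],bool);b[y0:y1,x0:x1]=1;k=b&(P[...,2]>z0)&(P[...,2]<z1)
    v,u=np.nonzero(k)
    if len(u):print("side",name,k.sum(),u.mean(),v.mean(),P[k].mean(0))
cv2.imwrite("pics/sidez.png",cv2.resize(c["color"][150:300,180:360],None,fx=4,fy=4,interpolation=cv2.INTER_NEAREST)[:,:,::-1])
E
```

```text
rim [601.20298607  79.49496016 130.        ] [599.67461797  79.75027804] 58.844635942325425 1482 134.58544795867195
crank 94 252.7127659574468 198.38297872340425 [540.47691928  87.28670928 185.53144835] [540.35929712  87.27399931 187.        ]
stem 31 257.0 166.0 [599.66372194  79.56782069 159.13912412] [599.16070013  79.57896208 162.        ]
knob 93 352.39784946236557 185.70967741935485 [562.23572132 -84.00492835 168.81623835] [561.73945101 -82.88052647 173.        ]
post 503 320.26838966202786 187.20874751491053 [564.28635228 -35.19095402 133.62546941] [565.37774287 -36.95082063 124.        ]
side crank 107 247.83177570093457 176.5607476635514 [539.81928648  79.94678764 178.51551159]
side knob 92 268.5 239.82608695652175 [561.2430991  -91.51926451 167.66432246]
```

```bash
ls -la pics
```

```text
total 1316
drwxr-xr-x 2 agent agent   4096 Dec  6 21:40 .
drwxr-xr-x 3 agent agent   4096 Dec  6 21:40 ..
-rw-r--r-- 1 agent agent 318167 Dec  6 21:39 side0.png
-rw-r--r-- 1 agent agent 288075 Dec  6 21:40 sidez.png
-rw-r--r-- 1 agent agent 353659 Dec  6 21:39 top0.png
-rw-r--r-- 1 agent agent 372530 Dec  6 21:40 topz.png
```

View pics/topz.png

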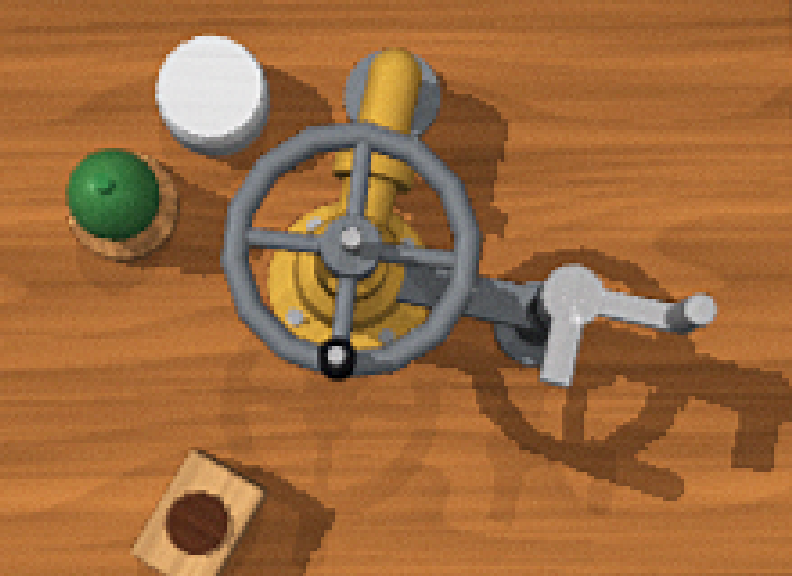

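View pics/sidez.png

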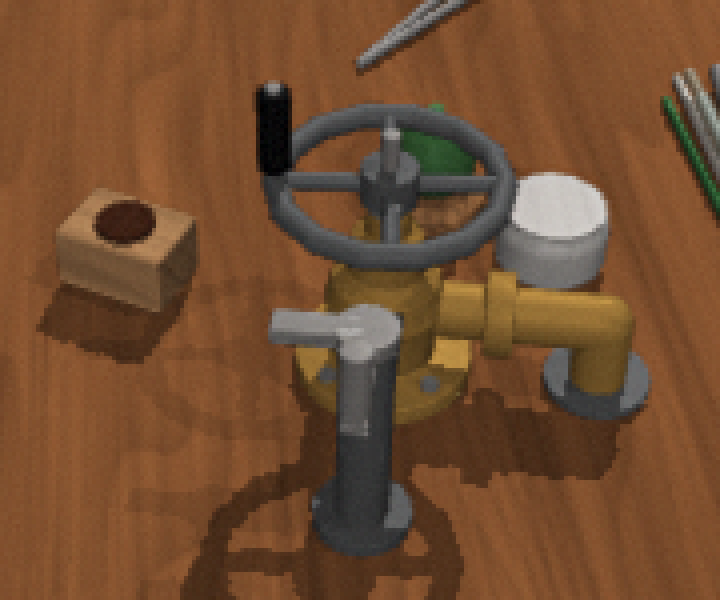

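Hub ≈ (599.5, 79.6) and crank ≈ (540.3, 87.3) at a wheel angle of about 172.6°. The knob is near (561.6, -85). I'll keep the current hand orientation, since its jaws are close to tangential at the crank, and work out the approach.

```bash
cat >> h.py <<'E'
from scipy.spatial.transform import Rotation as Ro
R0=Ro.from_rotvec([-2.58384749,1.78488925,0.0]).as_matrix()
def tu(d,R=R0): return np.round(R.T@np.array(d,float)/200,3)
E
python3 - <<'E'
from h import *
print(np.round(R0,3)); d=np.array([540.3-203.5,87.2+537.8,0]);print(tu(d),tu(d/16))
E
```

```text
[[ 0.354 -0.935  0.001]
 [-0.935 -0.354  0.001]
 [-0.001 -0.001 -1.   ]]
[-2.327 -2.681  0.004] [-0.145 -0.168  0.   ]
```

Call:
{"op": "jog_arm", "data": {
  "targets": [
    [[0,0,0,-0.145,-0.168,0,-1],[0,0,0,-0.145,-0.168,0,-1],[0,0,0,-0.145,-0.168,0,-1],[0,0,0,-0.145,-0.168,0,-1],[0,0,0,-0.145,-0.168,0,-1]]
  ]
}}

```text
clock: 0.6
eef_pos: [309.7, -340.9, 238.3]
tool_rot: [-2.584, 1.786, 0.001]
force: [1.0, -0.6, 0.1]
finger_gap: 0.998
```

Call:
{"op": "jog_arm", "data": {
  "targets": [
    [[0,0,0,-0.145,-0.168,0,-1],[0,0,0,-0.145,-0.168,0,-1],[0,0,0,-0.145,-0.168,0,-1],[0,0,0,-0.145,-0.168,0,-1],[0,0,0,-0.145,-0.168,0,-1]]
  ]
}}

```text
clock: 1.1
eef_pos: [415.5, -145.8, 238.6]
tool_rot: [-2.585, 1.786, -0.0]
force: [0.9, -0.5, 0.5]
finger_gap: 1.004
```

Call:
{"op": "jog_arm", "data": {
  "targets": [
    [[0,0,0,-0.145,-0.168,0,-1],[0,0,0,-0.145,-0.168,0,-1],[0,0,0,-0.145,-0.168,0,-1],[0,0,0,-0.145,-0.168,0,-1],[0,0,0,0,0,0,-1]]
  ]
}}

```text
clock: 1.6
eef_pos: [500.9, 12.8, 238.4]
tool_rot: [-2.589, 1.778, 0.001]
force: [0.3, -0.7, -0.2]
finger_gap: 0.998
```

```bash
python3 - <<'E'
from rig import bot
from h import *
s=bot.get_state();c=bot.read_camera("wrist");print(s["eef_pos"],s["tool_rot"],s["qpos"])
np.savez("w1.npz",**c,p=s["eef_pos"],r=s["tool_rot"]);cv2.imwrite("pics/w1.png",c["color"][:,:,::-1]);print(c["T_tool_cam"],c["mtx"])
E
```

```text
[500.85126826  12.7544041  238.38986699] [-2.58868365e+00  1.77768389e+00  1.27453895e-03] [-2.12851269e-01  1.35950949e-02  1.78959742e+00  1.55132865e-03
  1.33865901e+00  9.90297739e-01]
[[ 9.99999805e-01 -5.90646177e-04  2.00544737e-04 -9.55371596e-01]
 [ 5.02721912e-04  9.53486437e-01  3.01435503e-01 -7.79282709e+01]
 [-3.69258414e-04 -3.01435343e-01  9.53486548e-01 -1.45378842e+02]
 [ 0.00000000e+00  0.00000000e+00  0.00000000e+00  1.00000000e+00]] [[293.08152112   0.         254.39373892]
 [  0.         293.08152112 194.8733782 ]
 [  0.           0.           1.        ]]
```

View pics/w1.png

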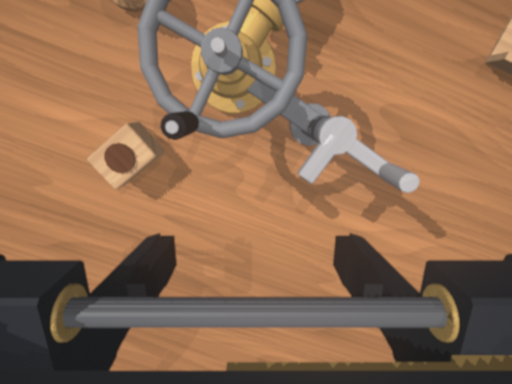

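The wrist view shows the stem top at (217,45), the crank top at (171,127), the lever boss at (338,134) and the knob top at (409,182).

```bash
python3 - <<'E'
from h import *
c=dict(np.load("w1.npz"));Rt=Ro.from_rotvec(c["r"]).as_matrix();W=np.eye(4);W[:3,:3]=Rt;W[:3,3]=c["p"]
c["camera_from_world"]=np.linalg.inv(W@c["T_tool_cam"])
P=pts(c);Z=P[...,2]
for n,u,v,z,w in(("crank",171,127,187,8),("stem",217,45,162,8),("knob",409,182,173,10),("boss",338,134,133,14)):
    b=np.zeros(Z.shape,bool);b[v-w:v+w+1,u-w:u+w+1]=1;k=b&(abs(Z-z)<5);vv,uu=np.nonzero(k)
    print(n,k.sum(),uu.mean() if k.any() else 0,vv.mean() if k.any() else 0,Z[v-2:v+3,u-2:u+3].mean(),ray(c,u,v,z), ray(c,uu.mean(),vv.mean(),z))
# rim
h=np.array([599.5,79.6]);r=np.hypot(P[...,0]-h[0],P[...,1]-h[1]);k=(r>50)&(r<72)&(abs(Z-133)<5)
q=P[k][:,:2];s=np.linalg.lstsq(np.c_[2*q,np.ones(len(q))],(q**2).sum(1),rcond=None)[0];print("rim",s[:2],np.sqrt(s[2]+s[0]**2+s[1]**2),k.sum())
E
```

```text
crank 285 171.07368421052632 126.94736842105263 189.40405476886903 [539.15868226  87.17756418 187.        ] [539.20858523  87.14181268 187.        ]
stem 183 217.6775956284153 44.74863387978142 161.24635641357978 [598.9152738   78.89845798 162.        ] [599.22815818  78.51623536 162.        ]
knob 345 408.0550724637681 181.3304347826087 172.3018093279875 [561.69740066 -85.9352849  173.        ] [561.89659526 -85.0196435  173.        ]
boss 833 337.9579831932773 134.04801920768307 134.16332970519764 [574.70639484 -33.155144   133.        ] [574.65779075 -33.1395861  133.        ]
rim [598.73915205  78.0559902 ] 57.82043791413102 5816
```

```bash
cat > st.py <<'E'
from rig import bot
from h import *
import sys
s=bot.get_state();p=s["eef_pos"];R=Ro.from_rotvec(s["tool_rot"]).as_matrix()
print(s["clock"],p.round(2),s["tool_rot"].round(4),"F",s["force"].round(2),"gap",s["finger_gap"],"q",s["qpos"].round(2))
if len(sys.argv)>3:
    t=np.array(list(map(float,sys.argv[1:4])));print("tool units",tu(t-p,R),"mm",(t-p).round(1))
E
python3 st.py 539.7 87.2 238;python3 st.py 539.7 87.2 147
```

```text
1.65 [499.95  10.72 238.18] [ 2.5887e+00 -1.7792e+00 -1.7000e-03] F [ 0.55 -0.44  0.23] gap 0.9975190298077892 q [-0.22  0.01  1.79  0.    1.34  0.99]
tool units [-0.286 -0.323  0.001] mm [39.7 76.5 -0.2]
1.65 [499.95  10.72 238.18] [ 2.5887e+00 -1.7792e+00 -1.7000e-03] F [ 0.55 -0.44  0.23] gap 0.9975190298077892 q [-0.22  0.01  1.79  0.    1.34  0.99]
tool units [-0.285 -0.323  0.456] mm [ 39.7  76.5 -91.2]
```

Call:
{"op": "jog_arm", "data": {
  "targets": [
    [[0,0,0,-0.1,-0.109,0,-0.2],[0,0,0,-0.1,-0.109,0,-0.2],[0,0,0,-0.098,-0.109,0,-0.2],[0,0,0,0,0,0,-0.2],[0,0,0,0,0,0,-0.2]]
  ]
}}

```text
clock: 2.15
eef_pos: [539.4, 86.4, 238.2]
tool_rot: [2.584, -1.785, -0.001]
force: [-0.6, 1.0, -0.2]
finger_gap: 0.603
```

```bash
python3 st.py 539.7 87.2 147; python3 - <<'E'
from rig import bot
from h import *
s=bot.get_state();c=bot.read_camera("wrist")
cv2.imwrite("pics/w2.png",c["color"][:,:,::-1])
E
python3 st.py 539.7 87.2 147
```

```text
2.15 [539.35  86.39 238.24] [ 2.5839e+00 -1.7847e+00 -1.0000e-03] F [-0.64  0.97 -0.19] gap 0.6030853439053175 q [-0.06  0.12  1.68 -0.    1.35  1.15]
tool units [-0.003 -0.004  0.456] mm [  0.3   0.8 -91.2]
2.2 [539.27  86.04 238.33] [ 2.5833e+00 -1.7858e+00 -9.0000e-04] F [ 0.11 -0.06  0.04] gap 0.5992376321624556 q [-0.06  0.12  1.68 -0.    1.35  1.15]
tool units [-0.005 -0.005  0.457] mm [  0.4   1.2 -91.3]
```

View pics/w2.png

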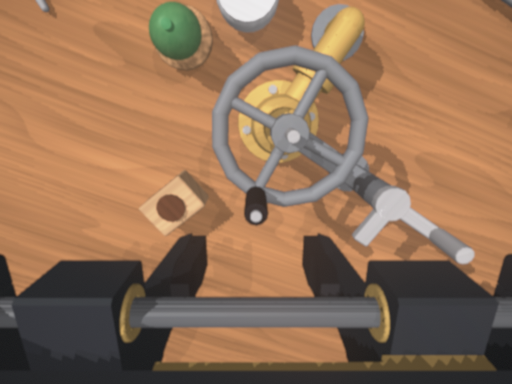

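The crank at (256,216) lies between the fingers and is aligned with the jaw centre line. Descending.

Call:
{"op": "jog_arm", "data": {
  "targets": [
    [[0,0,0,-0.005,-0.005,0.1,-0.2],[0,0,0,0,0,0.12,-0.2],[0,0,0,0,0,0.12,-0.2],[0,0,0,0,0,0.115,-0.2],[0,0,0,0,0,0,-0.2]]
  ]
}}

```text
clock: 2.7
eef_pos: [537.5, 87.1, 144.5]
tool_rot: [2.58, -1.786, -0.009]
force: [0.1, 0.1, -0.3]
finger_gap: 0.599
```

Call:
{"op": "jog_arm", "data": {
  "targets": [
    [[0,0,0,0,0,0,0.4],[0,0,0,0,0,0,0.6],[0,0,0,0,0,0,0.7],[0,0,0,0,0,0,0.8],[0,0,0,0,0,0,0.8]]
  ]
}}

```text
clock: 3.2
eef_pos: [540.9, 88.6, 148.5]
tool_rot: [-2.584, 1.785, -0.002]
force: [-0.4, -1.0, 0.8]
finger_gap: 0.195
```

```bash
python3 st.py;  python3 - <<'E'
from rig import bot
from h import *
c=bot.read_camera("wrist")
cv2.imwrite("pics/w3.png",c["color"][:,:,::-1])
E
```

```text
3.2 [540.87  88.59 148.45] [-2.5844e+00  1.7850e+00 -1.8000e-03] F [-0.37 -1.03  0.79] gap 0.19511536822502185 q [-0.05  0.22  1.76 -0.    1.16  1.15]
```

View pics/w3.png

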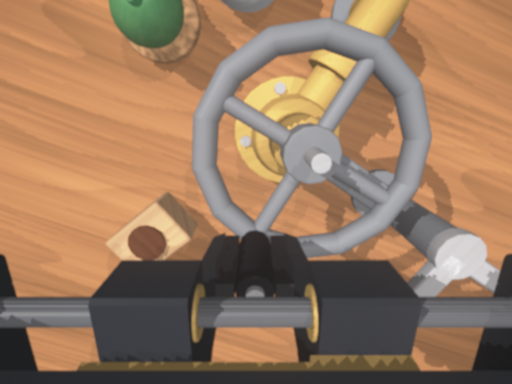

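The crank is held with a gap of about 17 mm and about 1 N on the tool. Next I plan the arc in tool units. The force will be logged after every short jog so the point where the load comes on is well resolved.

```bash
cat > arc.py <<'E'
# arc.py cx cy theta0 step n  [r hubx huby] : rows on the circle, from commanded point
from h import *
import sys
a=list(map(float,sys.argv[1:]));cx,cy,t0,st,n=a[:5];r=a[5] if len(a)>5 else 60.;hx,hy=(a[6],a[7]) if len(a)>7 else (599.2,79.0)
p=np.array([cx,cy])
for i in range(1,int(n)+1):
    t=np.radians(t0+i*st);g=np.array([hx+r*np.cos(t),hy+r*np.sin(t)])
    d=tu([*(g-p),0]);d[2]=0;p=p+200*(R0@d)[:2]
    print(round(t0+i*st,1),d[:2],p.round(1))
E
python3 st.py;python3 arc.py 540.3 87.8 171.5 9 5; echo; python3 arc.py 544.3 54.5 216.5 5 66
```

```text
3.25 [540.85  88.64 148.37] [-2.5846e+00  1.7850e+00 -1.7000e-03] F [-0.05 -0.01  2.32] gap 0.19336186541143835 q [-0.05  0.22  1.76 -0.    1.16  1.15]
180.5 [0.042 0.022] [539.2  78.4]
189.5 [0.045 0.012] [540.1  69.1]
198.5 [0.047 0.006] [542.3  59.9]
207.5 [ 0.047 -0.002] [546.   51.3]
216.5 [ 0.046 -0.009] [550.9  43.3]

221.5 [ 0.089 -0.02 ] [554.3  39.3]
226.5 [ 0.024 -0.01 ] [557.9  35.5]
231.5 [ 0.023 -0.012] [561.8  32. ]
236.5 [ 0.022 -0.015] [566.1  29. ]
241.5 [ 0.02  -0.016] [570.6  26.4]
246.5 [ 0.02  -0.018] [575.3  23.9]
251.5 [ 0.017 -0.019] [580.1  22.1]
256.5 [ 0.016 -0.021] [585.2  20.6]
261.5 [ 0.013 -0.023] [590.4  19.8]
266.5 [ 0.012 -0.023] [595.5  19.1]
271.5 [ 0.01  -0.024] [600.7  19. ]
276.5 [ 0.007 -0.025] [605.9  19.4]
281.5 [ 0.006 -0.026] [611.2  20.1]
286.5 [ 0.003 -0.026] [616.3  21.4]
291.5 [ 0.001 -0.026] [621.2  23.1]
296.5 [-0.002 -0.026] [625.9  25.3]
301.5 [-0.004 -0.026] [630.5  27.9]
306.5 [-0.006 -0.026] [634.9  30.8]
311.5 [-0.008 -0.024] [638.9  34. ]
316.5 [-0.01  -0.025] [642.8  37.7]
321.5 [-0.013 -0.023] [646.2  41.7]
326.5 [-0.014 -0.
[... 870 characters left out ...]
2.8 138.9]
451.5 [-0.01   0.024] [597.6 139. ]
456.5 [-0.007  0.025] [592.5 138.6]
461.5 [-0.006  0.026] [587.2 137.9]
466.5 [-0.003  0.026] [582.1 136.6]
471.5 [-0.     0.026] [577.2 134.7]
476.5 [0.001 0.026] [572.4 132.7]
481.5 [0.004 0.026] [567.9 130.1]
486.5 [0.006 0.025] [563.6 127.2]
491.5 [0.008 0.025] [559.5 124. ]
496.5 [0.01  0.024] [555.7 120.4]
501.5 [0.013 0.023] [552.3 116.3]
506.5 [0.014 0.022] [549.2 112.2]
511.5 [0.016 0.021] [546.4 107.7]
516.5 [0.018 0.019] [544.1 103. ]
521.5 [0.02  0.017] [542.4  98. ]
526.5 [0.021 0.016] [540.9  93. ]
531.5 [0.022 0.014] [539.8  87.9]
536.5 [0.023 0.011] [539.4  82.8]
541.5 [0.025 0.01 ] [539.3  77.4]
546.5 [0.025 0.008] [539.5  72.2]
```

Call:
{"op": "jog_arm", "data": {
  "targets": [
    [[0,0,0,0.042,0.022,0,0.8],[0,0,0,0.045,0.012,0,0.8],[0,0,0,0.047,0.006,0,0.8],[0,0,0,0.047,-0.002,0,0.8],[0,0,0,0.046,-0.009,0,0.8]]
  ]
}}

```text
clock: 3.75
eef_pos: [551.3, 42.8, 148.0]
tool_rot: [2.584, -1.786, -0.0]
force: [-0.6, -0.6, 5.8]
finger_gap: 0.192
```

Call:
{"op": "jog_arm", "data": {
  "targets": [
    [[0,0,0,0,0,0,0.8]]
  ]
}}

```text
clock: 3.85
eef_pos: [551.9, 42.2, 148.1]
tool_rot: [2.583, -1.787, 0.002]
force: [-2.3, -2.0, 6.0]
finger_gap: 0.193
```

```bash
python3 st.py;python3 arc.py 550.9 43.3 216.5 5 6
```

```text
3.85 [551.89  42.22 148.06] [ 2.5830e+00 -1.7872e+00  1.5000e-03] F [-2.33 -1.99  5.96] gap 0.1931506466615666 q [-0.14  0.23  1.74 -0.    1.17  1.07]
221.5 [ 0.025 -0.009] [554.4  39.3]
226.5 [ 0.024 -0.01 ] [557.9  35.5]
231.5 [ 0.023 -0.012] [561.8  32. ]
236.5 [ 0.022 -0.015] [566.2  29. ]
241.5 [ 0.02  -0.016] [570.6  26.4]
246.5 [ 0.019 -0.018] [575.3  24.1]
```

Call:
{"op": "jog_arm", "data": {
  "targets": [
    [[0,0,0,0.025,-0.009,-0.005,0.8]]
  ]
}}

```text
clock: 3.95
eef_pos: [554.2, 39.6, 148.5]
tool_rot: [2.584, -1.786, -0.002]
force: [-1.1, -0.1, 1.7]
finger_gap: 0.194
```

Call:
{"op": "jog_arm", "data": {
  "targets": [
    [[0,0,0,0.024,-0.01,0,0.8]]
  ]
}}

```text
clock: 4.05
eef_pos: [557.8, 35.7, 148.4]
tool_rot: [2.584, -1.785, -0.001]
force: [-2.3, -1.8, 2.8]
finger_gap: 0.194
```

Call:
{"op": "jog_arm", "data": {
  "targets": [
    [[0,0,0,0.023,-0.012,0,0.8]]
  ]
}}

```text
clock: 4.15
eef_pos: [561.8, 32.2, 148.4]
tool_rot: [2.584, -1.785, -0.001]
force: [-3.6, -2.6, 2.6]
finger_gap: 0.193
```

Call:
{"op": "jog_arm", "data": {
  "targets": [
    [[0,0,0,0.022,-0.015,0,0.8]]
  ]
}}

```text
clock: 4.25
eef_pos: [566.2, 28.9, 148.5]
tool_rot: [2.584, -1.785, -0.001]
force: [-2.4, -4.0, 2.7]
finger_gap: 0.191
```

Call:
{"op": "jog_arm", "data": {
  "targets": [
    [[0,0,0,0.02,-0.016,0,0.8]]
  ]
}}

```text
clock: 4.35
eef_pos: [570.8, 26.1, 148.6]
tool_rot: [2.584, -1.785, 0.0]
force: [-3.3, -4.5, 3.4]
finger_gap: 0.19
```

Call:
{"op": "jog_arm", "data": {
  "targets": [
    [[0,0,0,0.019,-0.018,0,0.8]]
  ]
}}

```text
clock: 4.45
eef_pos: [575.6, 23.7, 148.6]
tool_rot: [2.583, -1.785, 0.001]
force: [-2.7, -4.6, 3.9]
finger_gap: 0.194
```

```bash
python3 arc.py 575.3 24.1 246.5 5 24 60 598.6 78.0
```

```text
251.5 [ 0.022 -0.015] [579.7  21. ]
256.5 [ 0.015 -0.021] [584.7  19.7]
261.5 [ 0.014 -0.022] [589.8  18.7]
266.5 [ 0.012 -0.023] [594.9  18. ]
271.5 [ 0.009 -0.025] [600.2  18.1]
276.5 [ 0.008 -0.025] [605.5  18.4]
281.5 [ 0.005 -0.025] [610.5  19.2]
286.5 [ 0.003 -0.026] [615.6  20.5]
291.5 [ 0.001 -0.026] [620.5  22.2]
296.5 [-0.001 -0.027] [625.5  24.3]
301.5 [-0.004 -0.025] [629.9  26.8]
306.5 [-0.006 -0.026] [634.3  29.8]
311.5 [-0.008 -0.025] [638.4  33. ]
316.5 [-0.011 -0.024] [642.1  36.8]
321.5 [-0.012 -0.023] [645.6  40.6]
326.5 [-0.014 -0.022] [648.7  44.8]
331.5 [-0.017 -0.02 ] [651.3  49.4]
336.5 [-0.018 -0.019] [653.5  54.1]
341.5 [-0.019 -0.018] [655.6  59. ]
346.5 [-0.021 -0.015] [656.9  64. ]
351.5 [-0.022 -0.014] [657.9  69.1]
356.5 [-0.024 -0.012] [658.5  74.4]
361.5 [-0.024 -0.01 ] [658.7  79.6]
366.5 [-0.025 -0.007] [658.2  84.8]
```

Call:
{"op": "jog_arm", "data": {
  "targets": [
    [[0,0,0,0.022,-0.015,0,0.8]]
  ]
}}

```text
clock: 4.55
eef_pos: [580.3, 21.6, 148.5]
tool_rot: [-2.584, 1.786, 0.0]
force: [0.1, 0.5, 0.1]
finger_gap: 0.192
```

Call:
{"op": "jog_arm", "data": {
  "targets": [
    [[0,0,0,0.015,-0.021,-0.003,0.8]]
  ]
}}

```text
clock: 4.65
eef_pos: [585.1, 20.4, 148.9]
tool_rot: [-2.585, 1.786, 0.001]
force: [-0.9, -1.6, -1.4]
finger_gap: 0.192
```

Call:
{"op": "jog_arm", "data": {
  "targets": [
    [[0,0,0,0.014,-0.022,0,0.8]]
  ]
}}

```text
clock: 4.75
eef_pos: [590.1, 19.3, 148.8]
tool_rot: [2.585, -1.785, -0.001]
force: [-1.2, -1.7, 0.2]
finger_gap: 0.195
```

Call:
{"op": "jog_arm", "data": {
  "targets": [
    [[0,0,0,0.012,-0.023,0,0.8]]
  ]
}}

```text
clock: 4.85
eef_pos: [595.3, 18.7, 148.9]
tool_rot: [2.585, -1.785, -0.0]
force: [-0.0, -2.6, -2.2]
finger_gap: 0.195
```

Call:
{"op": "jog_arm", "data": {
  "targets": [
    [[0,0,0,0.009,-0.025,0,0.8]]
  ]
}}

```text
clock: 4.95
eef_pos: [600.8, 18.6, 149.0]
tool_rot: [2.584, -1.785, 0.0]
force: [-0.0, -3.9, -0.6]
finger_gap: 0.196
```

Call:
{"op": "jog_arm", "data": {
  "targets": [
    [[0,0,0,0.008,-0.025,0,0.8]]
  ]
}}

```text
clock: 5.05
eef_pos: [606.1, 18.9, 149.1]
tool_rot: [2.584, -1.785, 0.0]
force: [-0.0, -3.3, -2.0]
finger_gap: 0.191
```

Call:
{"op": "jog_arm", "data": {
  "targets": [
    [[0,0,0,0.005,-0.025,0,0.8]]
  ]
}}

```text
clock: 5.15
eef_pos: [611.2, 19.7, 149.2]
tool_rot: [2.584, -1.785, 0.001]
force: [0.3, -3.9, -2.0]
finger_gap: 0.193
```

Call:
{"op": "jog_arm", "data": {
  "targets": [
    [[0,0,0,0.003,-0.026,0,0.8]]
  ]
}}

```text
clock: 5.25
eef_pos: [616.3, 21.0, 149.2]
tool_rot: [2.585, -1.786, 0.001]
force: [1.7, -3.6, -2.8]
finger_gap: 0.19
```

Call:
{"op": "jog_arm", "data": {
  "targets": [
    [[0,0,0,0.004,-0.026,0.003,0.8]]
  ]
}}

```text
clock: 5.35
eef_pos: [620.2, 21.9, 148.5]
tool_rot: [2.583, -1.784, -0.003]
force: [-8.8, -7.7, 5.4]
finger_gap: 0.195
```

Call:
{"op": "jog_arm", "data": {
  "targets": [
    [[0,0,0,-0.001,-0.027,0,0.8]]
  ]
}}

```text
clock: 5.45
eef_pos: [624.4, 23.5, 148.5]
tool_rot: [2.581, -1.783, -0.005]
force: [-8.3, -9.1, 2.9]
finger_gap: 0.193
```

Call:
{"op": "jog_arm", "data": {
  "targets": [
    [[0,0,0,-0.004,-0.025,0,0.8]]
  ]
}}

```text
clock: 5.55
eef_pos: [628.9, 25.8, 148.6]
tool_rot: [2.581, -1.783, -0.004]
force: [-7.4, -10.1, 2.7]
finger_gap: 0.194
```

Call:
{"op": "jog_arm", "data": {
  "targets": [
    [[0,0,0,-0.006,-0.026,0,0.8]]
  ]
}}

```text
clock: 5.65
eef_pos: [633.5, 28.5, 148.6]
tool_rot: [2.581, -1.783, -0.003]
force: [-6.5, -10.4, 2.3]
finger_gap: 0.194
```

Call:
{"op": "jog_arm", "data": {
  "targets": [
    [[0,0,0,-0.008,-0.025,0,0.8]]
  ]
}}

```text
clock: 5.75
eef_pos: [637.8, 31.7, 148.6]
tool_rot: [2.581, -1.783, -0.002]
force: [-6.2, -9.4, 1.9]
finger_gap: 0.195
```

Call:
{"op": "jog_arm", "data": {
  "targets": [
    [[0,0,0,-0.011,-0.024,0,0.8]]
  ]
}}

```text
clock: 5.85
eef_pos: [641.7, 35.2, 148.7]
tool_rot: [2.581, -1.784, -0.001]
force: [-4.7, -10.5, 2.2]
finger_gap: 0.196
```

Call:
{"op": "jog_arm", "data": {
  "targets": [
    [[0,0,0,-0.012,-0.023,0,0.8]]
  ]
}}

```text
clock: 5.95
eef_pos: [645.4, 39.0, 148.7]
tool_rot: [2.581, -1.784, -0.001]
force: [-5.1, -10.6, 0.4]
finger_gap: 0.195
```

Call:
{"op": "jog_arm", "data": {
  "targets": [
    [[0,0,0,-0.014,-0.022,0,0.8]]
  ]
}}

```text
clock: 6.05
eef_pos: [648.6, 43.1, 148.7]
tool_rot: [2.581, -1.784, -0.0]
force: [-4.0, -10.8, 0.7]
finger_gap: 0.193
```

```bash
python3 - <<'E'
from h import *
q=np.array([[540.87,88.6],[551.9,42.2],[554.2,39.6],[557.8,35.7],[561.8,32.2],[566.2,28.9],[570.8,26.1],[575.6,23.7],[580.3,21.6],[585.1,20.4],[590.1,19.3],[595.3,18.7],[600.8,18.6],[606.1,18.9],[611.2,19.7],[616.3,21.0],[620.2,21.9],[624.4,23.5],[628.9,25.8],[633.5,28.5],[637.8,31.7],[641.7,35.2],[645.4,39],[648.6,43.1]])
s=np.linalg.lstsq(np.c_[2*q,np.ones(len(q))],(q**2).sum(1),rcond=None)[0];print(s[:2],np.sqrt(s[2]+s[0]**2+s[1]**2))
s=np.linalg.lstsq(2*q,(q**2).sum(1)-0,rcond=None)
from scipy.optimize import least_squares
f=least_squares(lambda h:np.hypot(*(q-h).T)-60,[599,78]).x;print(f)
for p in q[[0,1,15,16,23]]:print(p,np.degrees(np.arctan2(p[1]-f[1],p[0]-f[0]))%360,np.hypot(*(p-f)))
E
python3 arc.py 648.7 44.6 326.5 9 10 60 598.9 78.4
```

```text
[600.04825231  78.64520402] 60.17036627861877
[600.01937694  78.45108382]
[540.87  88.6 ] 170.26393095203002 60.01374252342352
[551.9  42.2] 216.99280916876117 60.2462904638911
[616.3  21. ] 285.8217935877939 59.71336298581303
[620.2  21.9] 289.6392727821822 60.04400576327544
[648.6  43.1] 323.95741654428 60.081411969667776
335.5 [-0.033 -0.038] [653.5  53.5]
344.5 [-0.036 -0.031] [656.7  62.4]
353.5 [-0.04  -0.025] [658.6  71.6]
362.5 [-0.043 -0.018] [658.9  81. ]
371.5 [-0.046 -0.011] [657.7  90.3]
380.5 [-0.047 -0.004] [655.1  99.4]
389.5 [-0.047  0.004] [651.  107.9]
398.5 [-0.046  0.01 ] [645.9 115.8]
407.5 [-0.043  0.018] [639.5 122.6]
416.5 [-0.041  0.025] [631.9 128.5]
```

The load came on abruptly, with about 11 N tangential, between measured crank angles 285.8° and 289.6°. I take 287.5° as the onset, so the target is 827.5°, which is 107.5°. Continuing with a refined hub of (600.0, 78.4).

```bash
python3 arc.py 648.8 44.6 325.5 9 51 60.2 600.0 78.4
```

```text
334.5 [-0.027 -0.04 ] [654.4  52.5]
343.5 [-0.035 -0.031] [657.7  61.2]
352.5 [-0.04  -0.026] [659.7  70.5]
361.5 [-0.043 -0.019] [660.2  79.9]
370.5 [-0.046 -0.012] [659.2  89.4]
379.5 [-0.047 -0.005] [656.8  98.5]
388.5 [-0.047  0.003] [652.9 107.1]
397.5 [-0.046  0.01 ] [647.8 115. ]
406.5 [-0.044  0.017] [641.5 122. ]
415.5 [-0.041  0.024] [634.1 128. ]
424.5 [-0.037  0.03 ] [625.9 132.8]
433.5 [-0.031  0.035] [617.2 136.1]
442.5 [-0.026  0.04 ] [607.8 138.2]
451.5 [-0.019  0.043] [598.4 138.7]
460.5 [-0.012  0.046] [589.  137.7]
469.5 [-0.004  0.047] [579.9 135.1]
478.5 [0.002 0.047] [571.3 131.4]
487.5 [0.01  0.046] [563.4 126.3]
496.5 [0.018 0.044] [556.4 119.8]
505.5 [0.023 0.041] [550.4 112.6]
514.5 [0.03  0.037] [545.6 104.3]
523.5 [0.035 0.031] [542.3  95.6]
532.5 [0.04  0.026] [540.2  86.3]
541.5 [0.043 0.019] [539.7  76.9]
550.5 [0.046 0.012] [540.7  67.4]
559.5 [0.047 0.004] [543.3  58.4]
568.5 [ 0.047 -0.002] [547.   49.7]
577.5 [ 0.046 -0.01 ] [552.1  41.8]
586.5 [ 0.044 -0.018] [558.6  34.8]
595.5 [ 0.041 -0.023] [565.8  28.8]
604.5 [ 0.037 -0.03 ] [574.  24.]
613.5 [ 0.031 -0.036] [583.   20.8]
622.5 [ 0.026 -0.039] [592.1  18.7]
631.5 [ 0.019 -0.043] [601.5  18.1]
640.5 [ 0.012 -0.046] [611.   19.2]
649.5 [ 0.005 -0.047] [620.1  21.6]
658.5 [-0.003 -0.047] [628.7  25.4]
667.5 [-0.01  -0.046] [636.6  30.6]
676.5 [-0.017 -0.044] [643.6  36.9]
685.5 [-0.024 -0.041] [649.6  44.3]
694.5 [-0.03  -0.037] [654.4  52.5]
703.5 [-0.035 -0.031] [657.7  61.2]
712.5 [-0.04  -0.026] [659.7  70.5]
721.5 [-0.043 -0.019] [660.2  79.9]
730.5 [-0.046 -0.012] [659.2  89.4]
739.5 [-0.047 -0.005] [656.8  98.5]
748.5 [-0.047  0.003] [652.9 107.1]
757.5 [-0.046  0.01 ] [647.8 115. ]
766.5 [-0.044  0.017] [641.5 122. ]
775.5 [-0.041  0.024] [634.1 128. ]
784.5 [-0.037  0.03 ] [625.9 132.8]
```

Call:
{"op": "jog_arm", "data": {
  "targets": [
    [[0,0,0,-0.027,-0.04,0,0.8],[0,0,0,-0.035,-0.031,0,0.8],[0,0,0,-0.04,-0.026,0,0.8],[0,0,0,-0.043,-0.019,0,0.8],[0,0,0,-0.046,-0.012,0,0.8]]
  ]
}}

```text
clock: 6.55
eef_pos: [659.6, 87.9, 148.5]
tool_rot: [2.581, -1.785, 0.002]
force: [-1.4, -12.5, -1.1]
finger_gap: 0.191
```

Call:
{"op": "jog_arm", "data": {
  "targets": [
    [[0,0,0,-0.047,-0.005,0,0.8],[0,0,0,-0.047,0.003,0,0.8],[0,0,0,-0.046,0.01,0,0.8],[0,0,0,-0.044,0.017,0,0.8],[0,0,0,-0.041,0.024,0,0.8]]
  ]
}}

```text
clock: 7.05
eef_pos: [635.9, 126.6, 148.9]
tool_rot: [2.583, -1.786, 0.007]
force: [5.4, -12.2, -5.1]
finger_gap: 0.191
```

```bash
python3 arc.py 634.1 128.0 414.5 9 10 60 599.7 77.4
```

```text
423.5 [-0.028  0.03 ] [626.5 131.1]
432.5 [-0.032  0.035] [617.7 134.6]
441.5 [-0.026  0.039] [608.6 136.7]
450.5 [-0.02   0.043] [599.1 137.4]
459.5 [-0.013  0.045] [589.8 136.7]
468.5 [-0.005  0.047] [580.6 134.3]
477.5 [0.002 0.047] [572.  130.6]
486.5 [0.009 0.046] [564.  125.6]
495.5 [0.016 0.044] [556.9 119.5]
504.5 [0.023 0.041] [550.9 112.3]
```

Call:
{"op": "jog_arm", "data": {
  "targets": [
    [[0,0,0,-0.028,0.03,0.003,0.8],[0,0,0,-0.032,0.035,0,0.8],[0,0,0,-0.026,0.039,0,0.8],[0,0,0,-0.02,0.043,0,0.8],[0,0,0,-0.013,0.045,0,0.8]]
  ]
}}

```text
clock: 7.55
eef_pos: [593.1, 137.7, 149.2]
tool_rot: [-2.58, 1.783, -0.009]
force: [12.1, -1.9, -5.8]
finger_gap: 0.197
```

Call:
{"op": "jog_arm", "data": {
  "targets": [
    [[0,0,0,-0.005,0.047,0,0.8],[0,0,0,0.002,0.047,0,0.8],[0,0,0,0.009,0.046,0,0.8],[0,0,0,0.016,0.044,0,0.8],[0,0,0,0.023,0.041,0,0.8]]
  ]
}}

```text
clock: 8.05
eef_pos: [553.2, 115.5, 149.0]
tool_rot: [-2.579, 1.781, -0.003]
force: [8.8, 7.7, -4.7]
finger_gap: 0.19
```

```bash
python3 arc.py 550.9 112.3 504.5 9 20 60 599.6 77.9
```

```text
513.5 [0.027 0.037] [545.9 104.6]
522.5 [0.034 0.032] [542.3  96. ]
531.5 [0.04  0.026] [540.3  86.7]
540.5 [0.042 0.02 ] [539.5  77.4]
549.5 [0.046 0.012] [540.5  68. ]
558.5 [0.046 0.006] [542.7  58.9]
567.5 [ 0.047 -0.002] [546.4  50.3]
576.5 [ 0.047 -0.009] [551.4  42.1]
585.5 [ 0.044 -0.016] [557.5  35. ]
594.5 [ 0.041 -0.023] [564.7  29. ]
603.5 [ 0.037 -0.03 ] [572.9  24.2]
612.5 [ 0.032 -0.034] [581.5  20.6]
621.5 [ 0.026 -0.039] [590.7  18.5]
630.5 [ 0.02  -0.043] [600.1  17.8]
639.5 [ 0.012 -0.045] [609.4  18.7]
648.5 [ 0.006 -0.047] [618.6  21. ]
657.5 [-0.002 -0.047] [627.3  24.7]
666.5 [-0.009 -0.046] [635.2  29.6]
675.5 [-0.017 -0.045] [642.4  36. ]
684.5 [-0.023 -0.041] [648.5  43.2]
```

Call:
{"op": "jog_arm", "data": {
  "targets": [
    [[0,0,0,0.027,0.037,0.004,0.8],[0,0,0,0.034,0.032,0,0.8],[0,0,0,0.04,0.026,0,0.8],[0,0,0,0.042,0.02,0,0.8],[0,0,0,0.046,0.012,0,0.8]]
  ]
}}

```text
clock: 8.55
eef_pos: [540.2, 72.2, 148.1]
tool_rot: [-2.582, 1.782, 0.007]
force: [-4.3, 11.0, 6.2]
finger_gap: 0.195
```

Call:
{"op": "jog_arm", "data": {
  "targets": [
    [[0,0,0,0.046,0.006,0,0.8],[0,0,0,0.047,-0.002,0,0.8],[0,0,0,0.047,-0.009,0,0.8],[0,0,0,0.044,-0.016,0,0.8],[0,0,0,0.041,-0.023,0,0.8]]
  ]
}}

```text
clock: 9.05
eef_pos: [562.4, 31.4, 147.7]
tool_rot: [2.585, -1.783, -0.012]
force: [-14.1, 0.4, 11.1]
finger_gap: 0.192
```

```bash
python3 arc.py 564.7 29.0 594.5 9 20 60.4 599.4 77.2
```

```text
603.5 [ 0.041 -0.026] [572.5  23.2]
612.5 [ 0.032 -0.035] [581.3  19.7]
621.5 [ 0.027 -0.039] [590.5  17.4]
630.5 [ 0.019 -0.043] [599.9  16.9]
639.5 [ 0.013 -0.046] [609.4  17.7]
648.5 [ 0.006 -0.047] [618.6  19.9]
657.5 [-0.002 -0.047] [627.3  23.6]
666.5 [-0.009 -0.047] [635.4  28.6]
675.5 [-0.017 -0.044] [642.4  34.9]
684.5 [-0.023 -0.041] [648.5  42.1]
693.5 [-0.029 -0.038] [653.5  50.2]
702.5 [-0.035 -0.032] [657.  59.]
711.5 [-0.04  -0.026] [659.1  68.4]
720.5 [-0.043 -0.02 ] [659.8  77.8]
729.5 [-0.045 -0.013] [659.   87.1]
738.5 [-0.047 -0.005] [656.6  96.3]
747.5 [-0.048  0.002] [652.9 105.1]
756.5 [-0.046  0.009] [647.9 113.1]
765.5 [-0.045  0.016] [641.7 120.4]
774.5 [-0.041  0.023] [634.5 126.4]
```

Call:
{"op": "jog_arm", "data": {
  "targets": [
    [[0,0,0,0.041,-0.026,-0.006,0.8],[0,0,0,0.032,-0.035,0,0.8],[0,0,0,0.027,-0.039,0,0.8],[0,0,0,0.019,-0.043,0,0.8],[0,0,0,0.013,-0.046,0,0.8]]
  ]
}}

```text
clock: 9.55
eef_pos: [607.4, 18.6, 148.2]
tool_rot: [2.582, -1.783, -0.009]
force: [-11.6, -3.0, 5.2]
finger_gap: 0.193
```

Call:
{"op": "jog_arm", "data": {
  "targets": [
    [[0,0,0,0.006,-0.047,0,0.8],[0,0,0,-0.002,-0.047,0,0.8],[0,0,0,-0.009,-0.047,0,0.8],[0,0,0,-0.017,-0.044,0,0.8],[0,0,0,-0.023,-0.041,0,0.8]]
  ]
}}

```text
clock: 10.05
eef_pos: [647.7, 41.4, 148.3]
tool_rot: [2.581, -1.784, -0.003]
force: [-6.3, -9.1, 2.1]
finger_gap: 0.194
```

Call:
{"op": "jog_arm", "data": {
  "targets": [
    [[0,0,0,-0.029,-0.038,0,0.8],[0,0,0,-0.035,-0.032,0,0.8],[0,0,0,-0.04,-0.026,0,0.8],[0,0,0,-0.043,-0.02,0,0.8],[0,0,0,-0.045,-0.013,0,0.8]]
  ]
}}

```text
clock: 10.55
eef_pos: [659.8, 85.7, 148.6]
tool_rot: [2.582, -1.785, 0.003]
force: [0.3, -11.0, -1.1]
finger_gap: 0.192
```

Call:
{"op": "jog_arm", "data": {
  "targets": [
    [[0,0,0,-0.047,-0.005,0,0.8],[0,0,0,-0.048,0.002,0,0.8],[0,0,0,-0.046,0.009,0,0.8],[0,0,0,-0.045,0.016,0,0.8],[0,0,0,-0.041,0.023,0,0.8]]
  ]
}}

```text
clock: 11.05
eef_pos: [636.9, 125.6, 149.1]
tool_rot: [-2.584, 1.786, -0.008]
force: [6.8, -9.4, -4.3]
finger_gap: 0.194
```

Call:
{"op": "jog_arm", "data": {
  "targets": [
    [[0,0,0,0,0,0,0.8]]
  ]
}}

```text
clock: 11.15
eef_pos: [635.8, 126.5, 148.9]
tool_rot: [-2.585, 1.785, -0.005]
force: [4.3, -6.8, -3.3]
finger_gap: 0.193
```

```bash
python3 st.py; python3 arc.py 634.5 126.4 774.5 8 7 60 599.7 77.5
python3 - <<'E'
from rig import bot
from h import *
c=bot.read_camera("top");cv2.imwrite("pics/top2.png",cv2.resize(c["color"][100:260,160:380],None,fx=3.6,fy=3.6)[:,:,::-1])
E
```

```text
11.15 [635.81 126.48 148.91] [-2.5847  1.785  -0.0051] F [ 4.27 -6.75 -3.29] gap 0.1928901676742873 q [ 0.01  0.42  1.49 -0.    1.23  1.22]
782.5 [-0.033  0.026] [627.3 130.7]
790.5 [-0.029  0.03 ] [619.6 134. ]
798.5 [-0.025  0.033] [611.7 136.4]
806.5 [-0.019  0.037] [603.4 137.3]
814.5 [-0.015  0.039] [595.1 137.4]
822.5 [-0.009  0.041] [586.8 136.1]
830.5 [-0.003  0.042] [578.7 133.7]
```

View pics/top2.png

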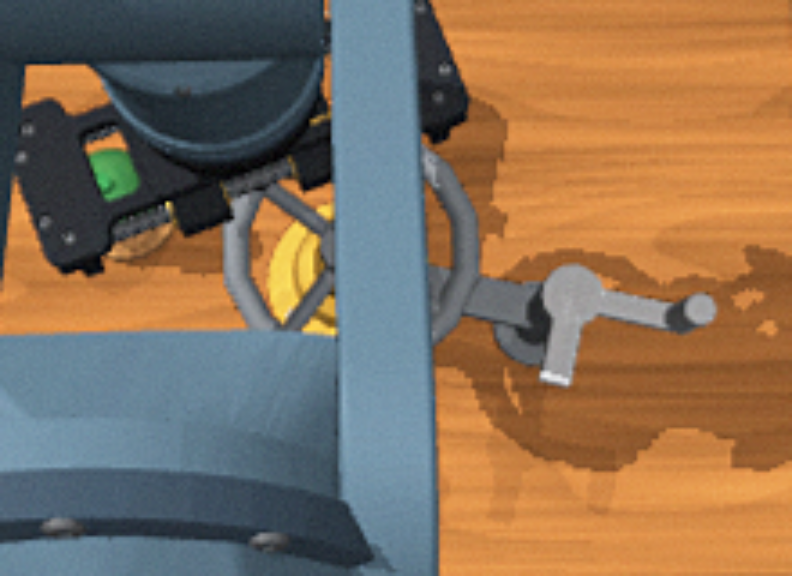

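The arm hides the crank in the top view; the brake lever and the visible bystanders have not moved. The wheel is at about 773°, so I go gently to 827.5°.

Call:
{"op": "jog_arm", "data": {
  "targets": [
    [[0,0,0,-0.033,0.026,0,0.8],[0,0,0,-0.029,0.03,0,0.8],[0,0,0,-0.025,0.033,0,0.8],[0,0,0,-0.019,0.037,0,0.8],[0,0,0,0,0,0,0.8]]
  ]
}}

```text
clock: 11.7
eef_pos: [605.4, 137.9, 149.1]
tool_rot: [-2.582, 1.784, -0.006]
force: [7.7, -3.3, -4.7]
finger_gap: 0.195
```

```bash
python3 st.py; python3 arc.py 603.4 137.3 806.5 7 3 60 599.7 77.5
```

```text
11.7 [605.42 137.91 149.09] [-2.5825  1.7839 -0.0062] F [ 7.67 -3.31 -4.72] gap 0.1948661687183585 q [ 0.03  0.37  1.57 -0.    1.2   1.24]
813.5 [-0.013  0.034] [596.1 137.3]
820.5 [-0.009  0.036] [588.7 136.5]
827.5 [-0.004  0.036] [581.7 134.7]
```

Call:
{"op": "jog_arm", "data": {
  "targets": [
    [[0,0,0,-0.013,0.034,0,0.8],[0,0,0,-0.009,0.036,0,0.8],[0,0,0,-0.003,0.026,0,0.8],[0,0,0,0,0,0,0.8],[0,0,0,0,0,0,0.8]]
  ]
}}

```text
clock: 12.2
eef_pos: [586.2, 136.5, 149.1]
tool_rot: [-2.581, 1.783, -0.005]
force: [9.5, 0.1, -5.0]
finger_gap: 0.193
```

```bash
python3 st.py; python3 - <<'E'
from rig import bot
from h import *
s=bot.get_state();c=bot.read_camera("wrist");np.savez("w4.npz",**c,p=s["eef_pos"],r=s["tool_rot"])
cv2.imwrite("pics/w4.png",c["color"][:,:,::-1])
p=s["eef_pos"]
for h in((599.9,78.2),(599.2,79),(598.9,78)):print(h,np.degrees(np.arctan2(p[1]-h[1],p[0]-h[0])))
E
```

```text
12.2 [586.24 136.51 149.14] [-2.581   1.7833 -0.0055] F [ 9.46  0.08 -4.98] gap 0.19330145657385558 q [0.03 0.33 1.62 0.   1.19 1.24]
(599.9, 78.2) 103.18038513687029
(599.2, 79) 102.69527703598928
(598.9, 78) 102.20484201146118
```

View pics/w4.png

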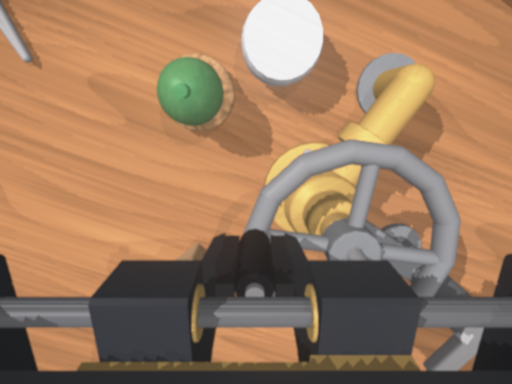

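Call:
{"op": "jog_arm", "data": {
  "targets": [
    [[0,0,0,-0.001,0.011,0,0.8],[0,0,0,-0.001,0.01,0,0.8],[0,0,0,0,0,0,0.8],[0,0,0,0,0,0,0.8]]
  ]
}}

```text
clock: 12.65
eef_pos: [582.7, 135.5, 149.2]
tool_rot: [-2.58, 1.783, -0.007]
force: [10.0, 0.0, -6.4]
finger_gap: 0.195
```

Crank at about 826.7°, so about 539° after the load came on. I relieve the tangential load slightly, open part-way (the stem limits the inner finger) and lift off.

Call:
{"op": "jog_arm", "data": {
  "targets": [
    [[0,0,0,0,-0.006,0,0.8],[0,0,0,0,0,0,0.8],[0,0,0,0,0,0,0.3],[0,0,0,0,0,0,0.1],[0,0,0,0,0,0,0.1]]
  ]
}}

```text
clock: 13.15
eef_pos: [580.8, 135.6, 148.6]
tool_rot: [-2.585, 1.785, 0.001]
force: [-0.5, 0.1, -0.1]
finger_gap: 0.436
```

Call:
{"op": "jog_arm", "data": {
  "targets": [
    [[0,0,0,0,0,0,0.1],[0,0,0,0,0,0,0.1]]
  ]
}}

```text
clock: 13.35
eef_pos: [580.9, 135.2, 148.5]
tool_rot: [-2.585, 1.785, 0.0]
force: [0.3, 0.9, -0.3]
finger_gap: 0.448
```

```bash
python3 st.py
```

```text
13.35 [580.93 135.19 148.55] [-2.5849e+00  1.7853e+00  4.0000e-04] F [ 0.33  0.87 -0.3 ] gap 0.4475903043443531 q [0.03 0.32 1.63 0.   1.19 1.24]
```

Released, with no contact force. I lift by 90 mm and move back to look at the crank.

Call:
{"op": "jog_arm", "data": {
  "targets": [
    [[0,0,0,0,0,-0.06,0.1],[0,0,0,0,0,-0.12,0.1],[0,0,0,0,0,-0.14,0.1],[0,0,0,0,0,-0.13,0.1],[0,0,0,0,0,0,0.1]]
  ]
}}

```text
clock: 13.85
eef_pos: [583.6, 135.1, 244.1]
tool_rot: [-2.581, 1.782, -0.011]
force: [0.0, -0.7, 0.4]
finger_gap: 0.449
```

Call:
{"op": "jog_arm", "data": {
  "targets": [
    [[0,0,0,0.1,0.14,0,0.1],[0,0,0,0.15,0.16,0,0.1],[0,0,0,0.15,0.14,0,0.1],[0,0,0,0,0,0,0.1],[0,0,0,0,0,0,0.1]]
  ]
}}

```text
clock: 14.35
eef_pos: [526.8, 28.4, 238.4]
tool_rot: [-2.583, 1.788, 0.001]
force: [-0.9, -0.0, -0.4]
finger_gap: 0.452
```

```bash
python3 st.py; python3 - <<'E'
from rig import bot
from h import *
s=bot.get_state();c=bot.read_camera("wrist");np.savez("w5.npz",**c,p=s["eef_pos"],r=s["tool_rot"])
cv2.imwrite("pics/w5.png",c["color"][:,:,::-1])
E
```

```text
14.35 [526.77  28.43 238.37] [-2.5826e+00  1.7882e+00  5.0000e-04] F [-0.85 -0.03 -0.37] gap 0.45199252228052705 q [-0.17  0.07  1.73  0.    1.34  1.04]
```

View pics/w5.png

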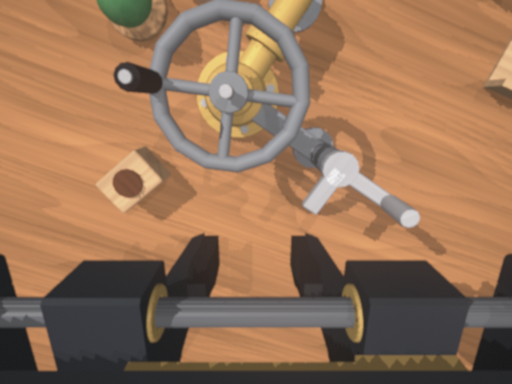

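The crank top is at (124,76), the stem top at (226,91) and the knob top at (410,218). I'll check the crank angle and locate the knob again.

```bash
python3 - <<'E'
from h import *
c=dict(np.load("w5.npz"));Rt=Ro.from_rotvec(c["r"]).as_matrix();W=np.eye(4);W[:3,:3]=Rt;W[:3,3]=c["p"]
c["camera_from_world"]=np.linalg.inv(W@c["T_tool_cam"])
P=pts(c);Z=P[...,2];o={}
for n,u,v,z,w in(("crank",124,76,187,8),("stem",226,91,162,8),("knob",410,218,173,10),("boss",341,169,133,14)):
    b=np.zeros(Z.shape,bool);b[v-w:v+w+1,u-w:u+w+1]=1;k=b&(abs(Z-z)<5);vv,uu=np.nonzero(k)
    o[n]=ray(c,uu.mean(),vv.mean(),z);print(n,k.sum(),uu.mean(),vv.mean(),o[n],ray(c,u,v,z))
d=o["crank"]-o["stem"];print(np.degrees(np.arctan2(d[1],d[0])),np.hypot(d[0],d[1]))
E
python3 st.py 561.8 -85.5 238
```

```text
crank 288 124.02777777777777 75.97222222222223 [585.4232272  138.35036147 187.        ] [585.40128916 138.36295153 187.        ]
stem 156 225.62820512820514 90.59615384615384 [599.58295695  78.6853647  162.        ] [599.41901635  78.34902612 162.        ]
knob 324 409.01851851851853 216.90123456790124 [562.28709178 -84.80982647 173.        ] [561.75019608 -85.9771203  173.        ]
boss 836 340.91985645933016 169.0346889952153 [573.87138691 -33.55658033 133.        ] [573.92393106 -33.60864261 133.        ]
103.35048522651297 61.322180211307206
14.4 [527.08  29.13 238.44] [-2.5837e+00  1.7864e+00  3.0000e-04] F [-0.25  0.13  0.37] gap 0.44765591218074596 q [-0.17  0.08  1.73  0.    1.34  1.04]
tool units [0.598 0.04  0.002] mm [  34.7 -114.6   -0.4]
```

```bash
python3 - <<'E'
import cv2
from h import *
a=cv2.imread("pics/w3.png");b=cv2.imread("pics/w4.png")
cv2.imwrite("pics/cmp.png",np.hstack([cv2.resize(x[220:310,200:310],None,fx=3.6,fy=3.6,interpolation=cv2.INTER_NEAREST) for x in(a,b)]))
E
```

```text
(no output)
```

View pics/cmp.png

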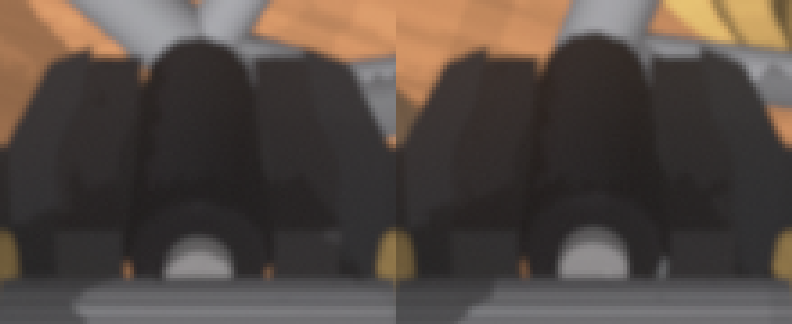

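In the cropped comparison (left: just gripped, right: at the end of the turn) the crank trails by only about 1 mm in the pads. That puts the screw at roughly 537–540° from where the load came on. Next is the brake: go above the knob and turn the hand 56° anticlockwise so the jaws lie across the lever.

Call:
{"op": "jog_arm", "data": {
  "targets": [
    [[0,0,0,0.14,0.01,0,-0.1],[0,0,0,0.16,0.01,0,-0.1],[0,0,0,0.16,0.01,0,-0.1],[0,0,0,0.138,0.01,0,-0.1],[0,0,-0.044,0,0,0,-0.1]]
  ]
}}

```text
clock: 14.9
eef_pos: [563.3, -87.5, 238.1]
tool_rot: [2.702, -1.602, 0.001]
force: [0.1, -0.3, 0.2]
finger_gap: 0.548
```

Call:
{"op": "jog_arm", "data": {
  "targets": [
    [[0,0,-0.044,0,0,0,-0.1],[0,0,-0.044,0,0,0,-0.1],[0,0,-0.045,0,0,0,-0.1],[0,0,-0.045,0,0,0,-0.1],[0,0,-0.045,0,0,0,-0.1]]
  ]
}}

```text
clock: 15.4
eef_pos: [562.5, -84.2, 238.1]
tool_rot: [-3.09, 0.566, 0.001]
force: [0.1, 0.1, -0.1]
finger_gap: 0.549
```

Call:
{"op": "jog_arm", "data": {
  "targets": [
    [[0,0,-0.044,0,0,0,-0.1],[0,0,0,0,0,0,-0.1],[0,0,0,0,0,0,-0.1],[0,0,0,0,0,0,-0.1]]
  ]
}}

```text
clock: 15.8
eef_pos: [562.1, -85.1, 238.4]
tool_rot: [-3.12, 0.366, 0.0]
force: [-0.2, -0.1, -0.0]
finger_gap: 0.549
```

```bash
python3 st.py 561.9 -85.3 141; python3 - <<'E'
from rig import bot
from h import *
s=bot.get_state();c=bot.read_camera("wrist");R=Ro.from_rotvec(s["tool_rot"]).as_matrix();print(R.round(3))
cv2.imwrite("pics/w6.png",c["color"][:,:,::-1]);W=np.eye(4);W[:3,:3]=R;W[:3,3]=s["eef_pos"]
np.savez("w6.npz",**c,camera_from_world=np.linalg.inv(W@c["T_tool_cam"]))
E
```

```text
15.8 [562.14 -85.11 238.37] [-3.120e+00  3.664e-01  2.000e-04] F [-0.17 -0.13 -0.02] gap 0.5486141899470022 q [-0.36  0.17  1.62  0.    1.35 -0.13]
tool units [-0.001  0.001  0.487] mm [ -0.2  -0.2 -97.4]
[[ 0.973 -0.232 -0.   ]
 [-0.232 -0.973  0.   ]
 [-0.    -0.    -1.   ]]
```

View pics/w6.png

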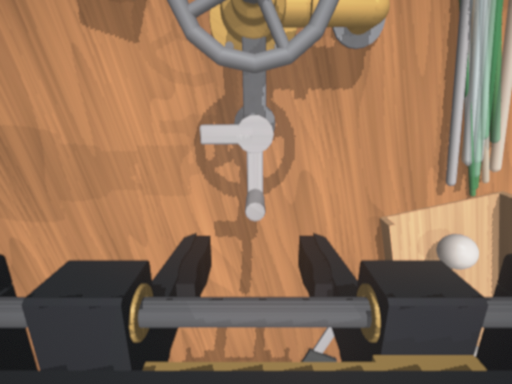

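The knob at (255,212) is centred between the jaws and the lever runs square to them. Descending.

Call:
{"op": "jog_arm", "data": {
  "targets": [
    [[0,0,0,0,0,0.1,-0.1],[0,0,0,0,0,0.13,-0.1],[0,0,0,0,0,0.13,-0.1],[0,0,0,0,0,0.09,-0.1],[0,0,0,0,0,0.035,-0.1]]
  ]
}}

```text
clock: 16.35
eef_pos: [560.7, -85.2, 139.4]
tool_rot: [-3.119, 0.366, 0.005]
force: [0.2, 0.1, -0.3]
finger_gap: 0.548
```

Call:
{"op": "jog_arm", "data": {
  "targets": [
    [[0,0,0,0,0,0,0.1],[0,0,0,0,0,0,0.3],[0,0,0,0,0,0,0.5],[0,0,0,0,0,0,0.6],[0,0,0,0,0,0,0.7]]
  ]
}}

```text
clock: 16.85
eef_pos: [562.3, -85.8, 142.4]
tool_rot: [3.12, -0.364, 0.002]
force: [-1.1, 0.2, 3.2]
finger_gap: 0.168
```

Call:
{"op": "jog_arm", "data": {
  "targets": [
    [[0,0,0,0,0,0,0.8],[0,0,0,0,0,0,0.8]]
  ]
}}

```text
clock: 17.05
eef_pos: [562.3, -85.8, 142.4]
tool_rot: [3.12, -0.364, 0.002]
force: [-1.1, 0.3, 6.1]
finger_gap: 0.168
```

```bash
python3 st.py
```

```text
17.05 [562.34 -85.84 142.41] [ 3.1201e+00 -3.6360e-01  1.9000e-03] F [-1.13  0.26  6.1 ] gap 0.16828809984148574 q [-0.36  0.27  1.71 -0.    1.16 -0.13]
```

Call:
{"op": "jog_arm", "data": {
  "targets": [
    [[0,0,0.022,-0.019,-0.001,-0.005,0.8],[0,0,0.044,-0.038,-0.003,0,0.8],[0,0,0,0,0,0,0.8],[0,0,0,0,0,0,0.8]]
  ]
}}

```text
clock: 17.45
eef_pos: [551.0, -81.8, 142.5]
tool_rot: [3.067, -0.68, -0.001]
force: [-0.7, -1.1, 1.6]
finger_gap: 0.17
```

```bash
cat > lv.py <<'E'
from rig import bot
from h import *
s=bot.get_state();p=s["eef_pos"];R=Ro.from_rotvec(s["tool_rot"]).as_matrix()
v=np.array([574.2,-32.4]);d=p[:2]-v
print(s["clock"],p.round(1),"lever ang",np.degrees(np.arctan2(d[1],d[0])).round(1),"r",np.hypot(*d).round(1),"jaw",np.degrees(np.arctan2(R[1,0],R[0,0])).round(1),"Ftool",(R.T@s["force"]).round(1),"M",s["ft_torque"].round(2))
E
python3 lv.py
```

```text
17.45 [551.  -81.8 142.5] lever ang -115.2 r 54.6 jaw -25.0 Ftool [-0.2  1.3 -1.6] M [-0.16  0.12 -0.14]
```

Call:
{"op": "jog_arm", "data": {
  "targets": [
    [[0,0,0.044,-0.038,-0.002,0,0.8],[0,0,0.044,-0.038,-0.002,0,0.8],[0,0,0.044,-0.038,-0.003,0,0.8]]
  ]
}}

```text
clock: 17.75
eef_pos: [533.9, -68.8, 142.6]
tool_rot: [-2.858, 1.305, -0.004]
force: [5.4, -1.6, -3.2]
finger_gap: 0.171
```

```bash
python3 lv.py
```

```text
17.75 [533.9 -68.8 142.6] lever ang -137.9 r 54.3 jaw -49.1 Ftool [ 4.7 -3.   3.3] M [-0.31 -0.91 -0.04]
```

Call:
{"op": "jog_arm", "data": {
  "targets": [
    [[0,0,0.044,-0.038,-0.005,0,0.8],[0,0,0.044,-0.038,-0.003,0,0.8],[0,0,0.044,-0.038,-0.003,0,0.8]]
  ]
}}

```text
clock: 18.05
eef_pos: [523.1, -49.1, 142.6]
tool_rot: [2.527, -1.865, 0.004]
force: [4.7, -3.9, -3.7]
finger_gap: 0.172
```

```bash
python3 lv.py
```

```text
18.05 [523.1 -49.1 142.6] lever ang -161.9 r 53.7 jaw -72.9 Ftool [ 5.1 -3.3  3.7] M [-0.75 -0.63 -0.11]
```

Call:
{"op": "jog_arm", "data": {
  "targets": [
    [[0,0,0.044,-0.038,-0.005,0,0.8],[0,0,0.044,-0.038,-0.003,0,0.8]]
  ]
}}

```text
clock: 18.25
eef_pos: [520.9, -34.2, 142.6]
tool_rot: [2.246, -2.195, 0.004]
force: [2.5, -7.0, -3.6]
finger_gap: 0.171
```

```bash
python3 lv.py
```

```text
18.25 [520.9 -34.2 142.6] lever ang -178.1 r 53.3 jaw -88.7 Ftool [ 7.  -2.3  3.6] M [-1.05 -0.38 -0.13]
```

Call:
{"op": "jog_arm", "data": {
  "targets": [
    [[0,0,0.022,-0.019,-0.001,0,0.8]]
  ]
}}

```text
clock: 18.35
eef_pos: [521.0, -30.2, 142.5]
tool_rot: [2.17, -2.27, 0.004]
force: [1.6, -7.5, -2.5]
finger_gap: 0.17
```

```bash
python3 lv.py
```

```text
18.35 [521.  -30.2 142.5] lever ang 177.6 r 53.2 jaw -92.6 Ftool [ 7.4 -1.9  2.5] M [-0.98 -0.21 -0.19]
```

Call:
{"op": "jog_arm", "data": {
  "targets": [
    [[0,0,0.022,-0.019,-0.001,0,0.8]]
  ]
}}

```text
clock: 18.45
eef_pos: [521.4, -26.6, 142.5]
tool_rot: [2.092, -2.342, 0.004]
force: [0.4, -7.3, -1.7]
finger_gap: 0.168
```

```bash
python3 lv.py
```

```text
18.45 [521.4 -26.6 142.5] lever ang 173.8 r 53.1 jaw -96.5 Ftool [ 7.2 -1.2  1.7] M [-1.02 -0.23 -0.22]
```

Call:
{"op": "jog_arm", "data": {
  "targets": [
    [[0,0,0.016,-0.014,-0.001,0,0.8]]
  ]
}}

```text
clock: 18.55
eef_pos: [521.8, -23.9, 142.5]
tool_rot: [2.033, -2.393, 0.003]
force: [-0.3, -7.6, -0.6]
finger_gap: 0.17
```

```bash
python3 lv.py
```

```text
18.55 [521.8 -23.9 142.5] lever ang 170.8 r 53.1 jaw -99.3 Ftool [ 7.6 -0.9  0.7] M [-1.06 -0.03 -0.19]
```

Call:
{"op": "jog_arm", "data": {
  "targets": [
    [[0,0,0.011,-0.01,0,0,0.8]]
  ]
}}

```text
clock: 18.65
eef_pos: [522.2, -22.1, 142.5]
tool_rot: [1.992, -2.428, 0.004]
force: [0.6, -8.6, -1.0]
finger_gap: 0.17
```

```bash
python3 lv.py
```

```text
18.65 [522.2 -22.1 142.5] lever ang 168.8 r 53.0 jaw -101.3 Ftool [ 8.3 -2.3  1. ] M [-1.16 -0.13 -0.19]
```

Call:
{"op": "jog_arm", "data": {
  "targets": [
    [[0,0,0.008,-0.008,0,0,0.8],[0,0,0,0,0,0,0.8]]
  ]
}}

```text
clock: 18.85
eef_pos: [522.3, -21.8, 142.6]
tool_rot: [1.962, -2.449, 0.006]
force: [-1.1, -12.4, -0.3]
finger_gap: 0.172
```

```bash
python3 lv.py
```

```text
18.85 [522.3 -21.8 142.6] lever ang 168.5 r 52.9 jaw -102.6 Ftool [12.4 -1.7  0.4] M [-1.91  0.15 -0.07]
```

Call:
{"op": "jog_arm", "data": {
  "targets": [
    [[0,0,0.003,-0.008,0,0,0.8],[0,0,0,0,0,0,0.8]]
  ]
}}

```text
clock: 19.05
eef_pos: [522.3, -21.8, 142.5]
tool_rot: [1.95, -2.456, 0.008]
force: [-2.7, -18.4, -0.2]
finger_gap: 0.167
```

```bash
python3 lv.py
```

```text
19.05 [522.3 -21.8 142.5] lever ang 168.4 r 53.0 jaw -103.1 Ftool [18.5 -1.5  0.3] M [-2.8   0.46 -0.01]
```

The knob has stopped advancing while the force rises from 8 to 18 N, so the lever is at its stop. I relieve the push, release and lift.

Call:
{"op": "jog_arm", "data": {
  "targets": [
    [[0,0,0,0.01,0,0,0.8],[0,0,0,0,0,0,0.8],[0,0,0,0,0,0,0.4],[0,0,0,0,0,0,0.1],[0,0,0,0,0,0,0]]
  ]
}}

```text
clock: 19.55
eef_pos: [521.9, -19.1, 142.4]
tool_rot: [-1.951, 2.462, 0.001]
force: [-0.1, -0.7, 0.5]
finger_gap: 0.421
```

Call:
{"op": "jog_arm", "data": {
  "targets": [
    [[0,0,0,0,0,0,0],[0,0,0,0,0,0,0]]
  ]
}}

```text
clock: 19.75
eef_pos: [521.9, -19.1, 142.5]
tool_rot: [1.95, -2.463, -0.0]
force: [1.1, -0.6, 0.7]
finger_gap: 0.499
```

Call:
{"op": "jog_arm", "data": {
  "targets": [
    [[0,0,0,0,0,-0.06,0],[0,0,0,0,0,-0.12,0],[0,0,0,0,0,-0.14,0],[0,0,0,0,0,-0.14,0],[0,0,0,0,0,0,0]]
  ]
}}

```text
clock: 20.25
eef_pos: [524.5, -19.9, 239.9]
tool_rot: [-1.947, 2.459, -0.011]
force: [0.3, -0.2, -0.2]
finger_gap: 0.501
```

```bash
python3 lv.py; python3 - <<'E'
from rig import bot
from h import *
s=bot.get_state();c=bot.read_camera("wrist");R=Ro.from_rotvec(s["tool_rot"]).as_matrix();print(R.round(3))
cv2.imwrite("pics/w7.png",c["color"][:,:,::-1]);W=np.eye(4);W[:3,:3]=R;W[:3,3]=s["eef_pos"]
np.savez("w7.npz",**c,camera_from_world=np.linalg.inv(W@c["T_tool_cam"]))
E
```

```text
20.25 [524.5 -19.9 239.9] lever ang 165.9 r 51.2 jaw -103.3 Ftool [ 0.2 -0.3  0.2] M [ 0.07 -0.06 -0.02]
[[-0.23  -0.973  0.008]
 [-0.973  0.229 -0.002]
 [ 0.    -0.009 -1.   ]]
```

View pics/w7.png

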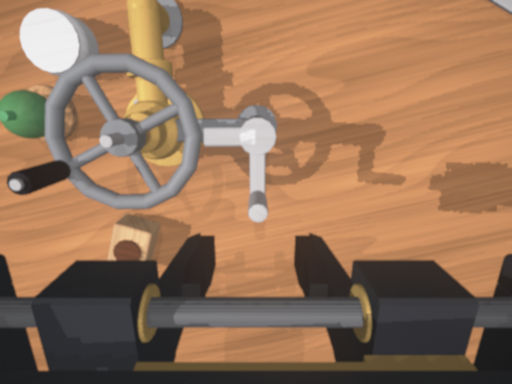

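The lever points straight down the image from boss (258,135) to knob (257,212), and its shoe meets the rim at about (200,133). Checking the angles, then retreating for a top view.

Call:
{"op": "jog_arm", "data": {
  "targets": [
    [[0,0,0,0.03,0.13,0,0],[0,0,0,0.08,0.2,0,0],[0,0,0,0.1,0.2,0,0],[0,0,0,0.15,0.15,0,0],[0,0,0,0.15,0.1,0,0]]
  ]
}}

```text
clock: 20.8
eef_pos: [344.2, -82.1, 233.3]
tool_rot: [1.951, -2.461, -0.003]
force: [0.4, -0.5, 0.2]
finger_gap: 0.498
```

Call:
{"op": "jog_arm", "data": {
  "targets": [
    [[0,0,0,0.2,0,0,0],[0,0,0,0.2,0,0,0],[0,0,0,0.2,0,0,0],[0,0,0,0.1,0,0,0],[0,0,0,0,0,0,0]]
  ]
}}

```text
clock: 21.3
eef_pos: [313.5, -220.7, 233.9]
tool_rot: [1.945, -2.467, -0.002]
force: [-0.6, 0.4, 0.1]
finger_gap: 0.501
```

```bash
python3 st.py; python3 - <<'E'
from rig import bot
from h import *
def m(c,L):
    P=pts(c);Z=P[...,2];o={}
    for n,u,v,z,w in L:
        b=np.zeros(Z.shape,bool);b[v-w:v+w+1,u-w:u+w+1]=1;k=b&(abs(Z-z)<6);vv,uu=np.nonzero(k)
        o[n]=ray(c,uu.mean(),vv.mean(),z);print(n,k.sum(),o[n].round(1))
    for a,b in(("crank","stem"),("knob","boss")):
        if a in o and b in o:
            d=o[a]-o[b];print(a,np.degrees(np.arctan2(d[1],d[0])).round(1),np.hypot(d[0],d[1]).round(1))
m(dict(np.load("w7.npz")),(("crank",17,183,187,8),("stem",109,140,162,8),("knob",257,212,173,10),("boss",258,135,133,14)))
for n in("top","side"):
    c=bot.read_camera(n);np.savez(n+"3.npz",**c)
    cv2.imwrite(f"pics/{n}3.png",c["color"][:,:,::-1])
c=dict(np.load("top3.npz"))
cv2.imwrite("pics/top3z.png",cv2.resize(c["color"][100:260,160:380],None,fx=3.6,fy=3.6,interpolation=cv2.INTER_NEAREST)[:,:,::-1])
E
```

```text
21.3 [ 313.5  -220.66  233.86] [ 1.9446e+00 -2.4670e+00 -2.1000e-03] F [-0.62  0.41  0.06] gap 0.5012400662420101 q [-0.93 -0.28  2.06 -0.    1.37  0.88]
crank 279 [586.4 137.  187. ]
stem 167 [599.6  77.1 162. ]
knob 319 [521.7 -21.3 173. ]
boss 819 [574.4 -34.1 133. ]
crank 102.5 61.4
knob 166.4 54.3
```

View pics/top3z.png

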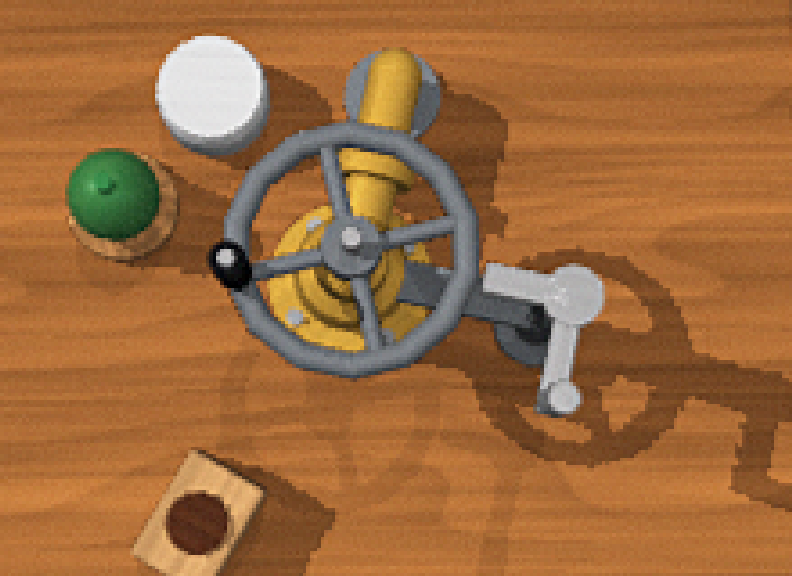

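```bash
python3 - <<'E'
from h import *
for f,box in(("top0",(240,188,266,210)),("top3",(214,160,235,184))):
    c=dict(np.load(f+".npz"));Z=pts(c)[...,2];g=cv2.cvtColor(c["color"],cv2.COLOR_RGB2GRAY)
    x0,y0,x1,y1=box
    b=np.zeros(Z.shape,bool);b[y0:y1,x0:x1]=1;k=b&(abs(Z-187)<4);v,u=np.nonzero(k);p=ray(c,u.mean(),v.mean(),187)
    # bright pin on top
    kk=k&(g>110);v2,u2=np.nonzero(kk);p2=ray(c,u2.mean(),v2.mean(),187)
    b=np.zeros(Z.shape,bool);b[158:174,250:265]=1;k=b&(abs(Z-162)<4);v,u=np.nonzero(k);h=ray(c,u.mean(),v.mean(),162)
    for q in(p,p2):
        d=q-h;print(f,q.round(1),h.round(1),np.degrees(np.arctan2(d[1],d[0])),np.hypot(d[0],d[1]))
    s=[]
E
```

```text
top0 [540.9  87.3 187. ] [600.   79.6 162. ] 172.59046481187198 59.6597647323219
top0 [541.4  87.2 187. ] [600.   79.6 162. ] 172.60401567186454 59.14479336611369
top3 [586.1 137.8 187. ] [600.   79.7 162. ] 103.44055418870403 59.68572527240122
top3 [587. 138. 187.] [600.   79.7 162. ] 102.61955684397513 59.725657566770934
```

View pics/side3.png

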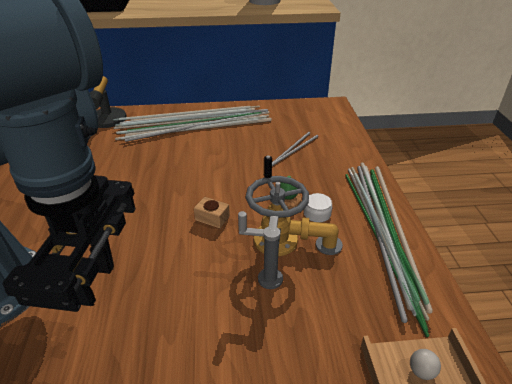

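Bystanders are unchanged and the lever is on. The cameras put the crank at about 103°, but the hand was at 106.7°. I'll use the spoke directions to check whether the wheel only slipped back into its slack when released.

```bash
python3 - <<'E'
from h import *
import glob
def load(f):
    c=dict(np.load(f))
    if "camera_from_world" not in c:
        W=np.eye(4);W[:3,:3]=Ro.from_rotvec(c["r"]).as_matrix();W[:3,3]=c["p"];c["camera_from_world"]=np.linalg.inv(W@c["T_tool_cam"])
    return c
for f in("w1.npz","w4.npz","w5.npz","w7.npz","top0.npz","top3.npz"):
    c=load(f);P=pts(c);Z=P[...,2];h=np.array([599.6,78.6])
    d=P[...,:2]-h;r=np.hypot(d[...,0],d[...,1]);a=np.degrees(np.arctan2(d[...,1],d[...,0]))
    k=(r>20)&(r<48)&(abs(Z-132)<9)&(c["z_map"]>0)
    aa=a[k]
    # spoke centre-lines: fit line per cluster around mod-90 mode
    m=np.degrees(np.angle(np.exp(1j*np.radians(4*aa)).mean()))/4%90
    out=[]
    for q in range(4):
        t=m+90*q;s=k&(abs((a-t+180)%360-180)<14)
        if s.sum()<25: continue
        x=P[s][:,:2];v=np.linalg.svd(x-x.mean(0),full_matrices=False)[2][0];ang=np.degrees(np.arctan2(v[1],v[0]))%90
        out.append((round(t%360),int(s.sum()),round(float(ang),1)))
    print(f,k.sum(),round(m,1),out)
E
```

```text
w1.npz 1863 82.6 [(83, 537, 82.4), (173, 455, 82.7), (263, 470, 82.7), (353, 400, 77.2)]
w4.npz 2011 14.1 [(14, 845, 12.5), (104, 444, 2.9), (284, 709, 12.5)]
w5.npz 1807 13.2 [(13, 513, 13.4), (103, 454, 12.9), (193, 394, 12.9), (283, 444, 13.2)]
w7.npz 1631 13.0 [(13, 476, 13.1), (103, 367, 13.0), (193, 379, 12.9), (283, 408, 13.2)]
top0.npz 322 82.8 [(83, 83, 82.7), (173, 73, 82.5), (263, 82, 82.4), (353, 81, 81.0)]
top3.npz 329 13.3 [(13, 78, 12.9), (103, 82, 12.6), (193, 83, 12.3), (283, 83, 13.9)]
```

The spoke directions give the wheel at 103.1°. It read about 102.5° before the last 3.5° of turning, so a few degrees of slack came back on release. The screw is therefore 534–540° open and has not overshot. The lever has turned about 90° and nothing is touching the robot. Handing in.

```bash
python3 -c "
from rig import bot
print(bot.get_state()['clock']);print(bot.hand_in())"
```

```text
21.4
the job is handed in; nothing more can be done
None
```

The valve is open by about one and a half turns and the brake lever is at its stop. I handed the job in at 21.4 s. No verdict was reported.

- **Valve:** I turned the wheel anticlockwise by its crank grip. The load of about 11 N came on abruptly between 286° and 289.6°. I stopped with the hand at about 826.7°, some 539° after that point, then let go and lifted off.
- **Brake:** I swung the lever until the knob stopped advancing and the force rose from 8 to 18 N, then eased off and released it.

**Last checks**
- **Lever:** the cameras show it turned through about 90°, pointing along the valve's -x. In the top view a few millimetres seemed to remain between shoe and rim. The wrist view shows them meeting, and the lever would go no further.
- **Bystanders:** the bauble, tin and mould look unmoved in the pictures. I compared them by eye, not by measurement.
- **Wheel angle:** two readings disagree. The wheel rests at about 103°, while the hand let go at about 106.7° (equivalent to 826.7°). The wheel most likely slipped back a few degrees into its slack, which does not move the screw. The crank may also have trailed slightly in the grip. I put the opening at 534–540°, so just short of one and a half turns if anything, with no overshoot found.
- **Forces:** the highest reading I saw was about 18 N at the lever stop, and nothing was touching the robot at hand-in.

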